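Take the bailed pail off the railed shelf into the medication tray

TASK

One vessel on the small railed shelf is a steel pail with a wire bail (carrying handle) that is folded down. Raise the bail upright while the pail stands on the shelf, then carry the pail by the bail: lift it clear above the front rail, draw it forward over that rail, and set it down upright in the empty compartment of the white two-compartment tray, without dropping it. Let go of it, keep it from tipping on the way, and leave the other containers on the shelf and in the tray where they are.

Things in the scene. Friction and masses are not known exactly. Their poses are not given: they have to be found in the camera images.
- pail_center (a point): Centre, 45 mm above the underside, of the open round steel pail on the shelf, the only vessel with a bail: 90 mm tall, 74 mm across the rim, 70 mm across the foot, about 0.45 kg. Its z points up; its -x points to the side where the bail lies folded, roughly to the robot. The bail's hinge axis runs along its y, 29 mm above this point.
- bail (a joint): Angle of the pail's wire bail: 0 = folded down, level, sticking out to the pail's -x side; 1.57 = upright; it goes on to 3.0 at the far side. Light friction (about 0.03 N m) keeps it where it is left. The wire is 4 mm thick and 88 mm wide at the hinge. It starts between 0 and 0.35. A firm push along the wire towards the hinge can tip the pail.
- bail_grip (a point): Centre of the black sleeve at the top of the bail: 12 mm diameter, 50 mm long, along this frame's y (the hinge direction), 100 mm from the hinge axis; it spins easily on the wire. The frame turns with the bail: -x points from hinge to sleeve. Folded, it is 57 mm clear of the pail's wall and its underside is 27 mm or more above the top of the front rail.
- shelf_rail (a point): Middle of the top of the low white shelf's front rail, a fixed level 8 mm steel rod along this y, 388 mm long. -x is forward (to the robot), +x to the shelf, z up. The rail's top is 39 mm above the board (150 mm deep, its middle 71 mm behind the rail). The standing pail's centre is 6 mm above this point; its underside clears the rail when its centre is over 45 mm above.
- tray_spot (a point): Centre of the floor of the empty compartment of the white plastic tray (fixed). The tray is 200 mm (x) by 260 mm (y), 35 mm high, walls 5 mm; a wall across its middle makes two compartments of about 190 x 122 mm, the empty one on the +y side. z is up; the floor is 5 mm above the table. A pail standing there has its centre 45 mm above this point.
- beaker_center (a point): Centre of a plain open steel beaker without a bail on the shelf, 72 mm diameter, 88 mm tall; leave it alone.
- jar_center (a point): Centre of a closed white jar on the shelf, 68 mm diameter, 85 mm tall; leave it alone.
- pills0_center (a point): Centre of an amber pill jar, 42 mm diameter, 68 mm tall, in the tray's other compartment; leave it alone.
- pills1_center (a point): A second such pill jar in the tray's other compartment; leave it alone.
Not all that is in view belongs to the job. What is shaped like the part that bears jar_center but orange or pink is not meant.

How it is judged:
By the outcome, as a careful person would: the job done as asked, in the order asked, and still so for the second after the job is handed in, with the robot touching nothing.
It also fails if it takes over 61 s, if anything falls off the work surface, if the arm or the gripper's body presses on something with over 40 N, if the wrist force passes 120 N, or if a joint passes its speed limit or range.

ROBOT

A 6-joint arm with a two-finger parallel gripper is mounted at the origin on the work surface. World frame = base frame: x ahead of the robot, y to its left, z up, the work surface at z = 0. Lengths are in m, angles in rad, forces in N, time in s.
With the tool pointing down it reaches from about 0.4 to 0.825 m from the base axis. Payload 7 kg.
Tool frame: the origin (TCP) lies midway between the tips of the shut fingers; the grasp point (between the pads) lies 19 mm behind it; z points along the fingers, y is the line along which they close (so a half turn about z gives the same grasp; the last joint's range is limited). The gripper opens to 88 mm and grips with 3 to 60 N. Pads are 19 mm wide; open, the fingers measure 130 mm over their backs; the gripper's body (78 mm by 193 mm) begins 47 mm behind the grasp point.
Start: joints at [1.405, 0.359, 0.012, 0, -1.224, -0.288], TCP at [0.296, 0.607, 0.227] pointing down, gripper open.
Joint ranges: [-3.07, 3.07], [-1.43, 2.12], [-1.02, 1.25], [-3.03, 1.67], [-3.05, -0], [-3.03, 3.03]. Speed limits (rad/s): [2.39, 2.39, 3.01, 3.14, 3.14, 3.14].

INTERFACE

Orientations are given as [roll, pitch, yaw] about the fixed x, y, z axes, in that order (R = Rz(yaw) Ry(pitch) Rx(roll)).
In Python, from station import arm gives the robot as it stands. The module is installed in compiled form; this text tells all that it offers.
- The arm moves only by the tool carry_out, never from a script. Its argument "commands" is a list of rows, each a list of 4 numbers: the shift along the world's x, y, z in units of 50 mm (1.0 is 50 mm), then the turn about the world's z in units of 6 degrees (1.0 is 6 degrees). A call has exactly 10 rows; each row is the pose to reach, as a shift and turn from the pose commanded when the call began; what a row does not reach only later rows make up. A row lasts 1/8 s, in which the tool goes at most 62.5 mm and 10.7 degrees, less where a joint would pass 70% of its speed; a pose out of reach is approached as far as the arm can. A call with a gripper value outside its range is refused whole. "claw" is the closure, from 0 (fully open) to 1 (shut), set as the call begins (left out, the last holds). The fingers move at their own pace and stop on an object; "force" is the grip in N (left out, the last holds). Time passes only in rows, so rows that repeat a pose let the fingers close, or fill a call up. It gives the time, the measured TCP pose, the force, the opening and the grip force at its end, in the units of the state.
- arm.get_state(): the state, without advancing time (a new reading comes with each control period).
- arm.grab_frame(name): name is "scene" or "side" or "wrist"; returns a dict with "pixels" (400x640x3 uint8, red, green, blue), "fx", "fy", "cx", "cy" (pixels), "eye" and "orientation" of the camera in the world. Camera axes: x right, y down, z forward; pixel columns grow to the right and rows downward; lengths in m; the calibration is good to about 2 mm. A picture is of the moment at which its call begins. There is no depth.
- arm.job_done(): hands the job in; it is judged then, once.
Trained networks look in a picture, given as the dict that the camera call returned (one of the last four; its "shot" number tells which), for a name from the list of things; names that differ only in an ending like _2 or _b are one class to them, and where a whole thing is asked for, a point or a joint stands for the part that bears it (a point fixed in the world has none). Each returns a list of dicts, best first, with "conf" (0 to 1); they miss things now and then, are a little off and sometimes report something else, mostly with a low value. They report only what shows in the picture. A call takes as long as a camera call. They do not tell look-alikes from the thing itself.
- arm.regions_of(picture, query): "pixels" (400x640 bool, what is visible of it) and "uv" ([column, row] in pixels, amid what is visible of it).
- arm.mark_of(picture, query): "uv" ([column, row] in pixels: a listed point, or the origin of a listed thing).
The state is a dict: "t": time; "q": joint angles; "qd": joint speeds; "joint_efforts": joint torques, N m; "eef_pos": TCP position; "ee_rot": TCP orientation; "force": force on the tool from outside, world axes, zero at the start; "moment": the same for the moment, N m; "width": finger opening in m; "gripper_force": force on a finger pad.
Only numpy, scipy, OpenCV 4.12 (cv2) and the standard library are available. Lean on these libraries where they do the work, as an engineer would, in place of code of your own. Each camera call takes 0.05 s, during which the arm holds its last target. There are 200 camera calls.

## Working session

There is one attempt and no reset: what is moved stays moved. The work goes in short steps, Python scripts to look and compute and a tool call to move; the robot and the scene stay as the last step left them, time stands still between calls to the robot, and variables do not carry over. Pictures are saved under pics/ and viewed, at most 10 in all, crops included, and the job is handed in when it is done.

Besides the shell and the picture viewer there is one more tool, called by a JSON object that holds its "fn" and its "kwargs". carry_out: Moves the arm, as the interface text tells. Its arguments: {"type":"object","properties":{"commands":{"type":"array","items":{"type":"array","items":{"type":"number"}}},"claw":{"type":"number"},"force":{"type":"number"}},"required":["commands"]}

```bash
mkdir -p pics
cat > h.py <<'E'
import numpy as np, cv2
from station import arm
from scipy.spatial.transform import Rotation as R
def cam(f):
    o=np.array(f["orientation"],float)
    M=o if o.shape==(3,3) else R.from_euler('xyz',o).as_matrix() if o.size==3 else R.from_quat(o).as_matrix()
    return M,np.array(f["eye"])
def ray(f,uv):
    M,e=cam(f); d=M@np.array([(uv[0]-f["cx"])/f["fx"],(uv[1]-f["cy"])/f["fy"],1.]); return e,d/np.linalg.norm(d)
def proj(f,p):
    M,e=cam(f); c=M.T@(np.array(p)-e); return np.array([f["fx"]*c[0]/c[2]+f["cx"],f["fy"]*c[1]/c[2]+f["cy"]])
def tri(rs):
    A=0;b=0
    for e,d in rs:
        P=np.eye(3)-np.outer(d,d);A=A+P;b=b+P@e
    x=np.linalg.solve(A,b); return x,[float(np.linalg.norm((np.eye(3)-np.outer(d,d))@(x-e))) for e,d in rs]
def atz(f,uv,z):
    e,d=ray(f,uv); return e+d*(z-e[2])/d[2]
def save(n,img): cv2.imwrite(f"pics/{n}.png",cv2.cvtColor(np.ascontiguousarray(img),cv2.COLOR_RGB2BGR))
E
python3 - <<'E'
from h import *
np.set_printoptions(precision=3,suppress=True)
F={n:arm.grab_frame(n) for n in("scene","side","wrist")}
for n,f in F.items(): save(n+"0",f["pixels"]); print(n,f["eye"],f["orientation"],f["fx"])
for q in ["pail_center","bail_grip","shelf_rail","tray_spot","beaker_center","jar_center","pills0_center"]:
    for n,f in F.items():
        print(q,n,[(np.round(m["uv"],1).tolist(),round(m["conf"],2)) for m in arm.mark_of(f,q)][:4])
print(arm.get_state())
E
```

```text
scene [ 1.145 -0.267  0.882] [-2.446 -0.005  1.251] 446.6424041866115
side [ 0.304 -0.715  0.842] [-2.397  0.016 -0.291] 364.41353785423365
wrist [0.364 0.573 0.383] [ 2.857 -0.003 -2.024] 312.98256419363116
pail_center scene [([403.8, 193.6], 0.82)]
pail_center side [([326.8, 156.3], 0.67)]
pail_center wrist []
bail_grip scene [([392.2, 144.9], 0.71)]
bail_grip side [([293.2, 145.4], 0.55)]
bail_grip wrist []
shelf_rail scene [([390.3, 176.3], 0.6)]
shelf_rail side [([308.6, 159.8], 0.74)]
shelf_rail wrist []
tray_spot scene [([250.7, 204.8], 0.95)]
tray_spot side [([313.2, 271.7], 0.89)]
tray_spot wrist []
beaker_center scene [([450.0, 181.9], 0.79), ([406.1, 192.3], 0.54), ([197.9, 200.2], 0.2)]
beaker_center side [([318.2, 133.7], 0.85), ([294.3, 141.7], 0.59)]
beaker_center wrist []
jar_center scene [([307.4, 179.0], 0.94), ([298.8, 271.7], 0.61), ([355.1, 212.0], 0.58), ([388.5, 175.1], 0.2)]
jar_center side [([295.7, 216.7], 0.93), ([345.6, 180.6], 0.88), ([387.6, 223.9], 0.83)]
jar_center wrist []
pills0_center scene [([196.0, 203.2], 0.69)]
pills0_center side [([319.1, 311.4], 0.91)]
pills0_center wrist []
{'t': 1.2, 'q': array([ 1.405,  0.359,  0.012, -0.   , -1.224, -0.288]), 'qd': array([ 0.001, -0.   ,  0.001, -0.   , -0.   , -0.002]), 'joint_efforts': array([  0.   , -58.24 ,  29.331,   7.003,   0.013,  -0.   ]), 'eef_pos': array([0.296, 0.607, 0.227]), 'ee_rot': array([ 3.142,  0.   , -0.454]), 'force': array([ 0.204,  0.274, -1.204]), 'moment': array([ 0.024,  0.028, -0.01 ]), 'gripper_force': 0.0, 'width': 0.08789258440342351}
```

View pics/scene0.png

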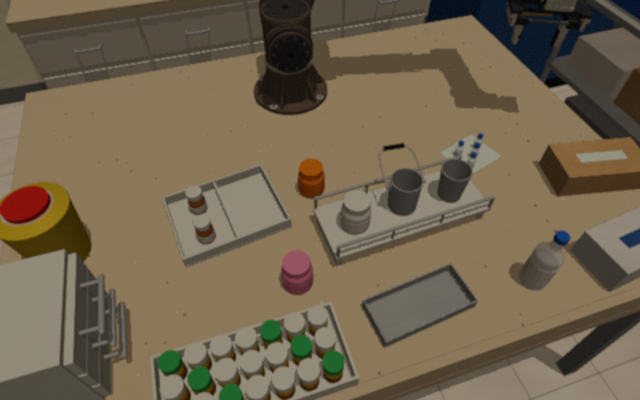

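View pics/side0.png

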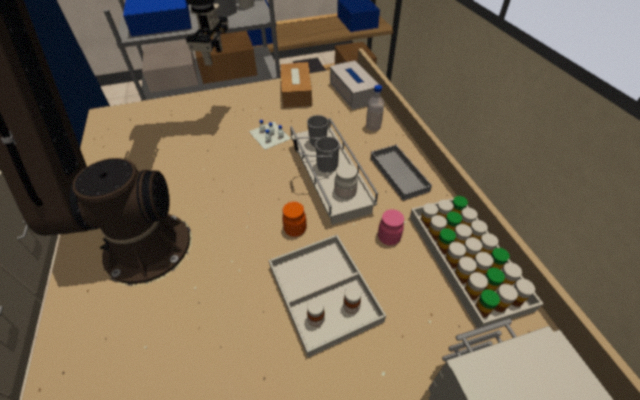

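The scene shows the tray at (227,212), with its empty half on the right at (255,203). On the shelf are the jar (355,212), the pail with its bail (404,192; sleeve about 394,147) and the beaker (454,180). Other things that could be taken for the pail are the beaker at (454,180) and the closed white jar; the orange (311,178) and pink (297,272) jars are distractors. In the side view the pail is at (327,155), the beaker at (318,130) and the jar at (345,180).

Run:
```python
from h import *
np.set_printoptions(precision=4,suppress=True)
F={n:arm.grab_frame(n) for n in("scene","side")}
S=F["scene"];D=F["side"]
def t(a,b): return tri([ray(S,a),ray(D,b)])
for n,a,b in [("pail",(403.8,193.6),(326.8,156.3)),("rail",(390.3,176.3),(308.6,159.8)),("tray",(250.7,204.8),(313.2,271.7)),("beaker",(450,181.9),(318.2,133.7)),("jar",(355.1,212),(345.6,180.6)),("grip",(392.2,144.9),(293.2,145.4)),("orange",(307.4,179),(295.7,216.7))]: print(n,*t(a,b))
for z in (.1,.13,.16,.19):
    p=atz(S,(393,146),z); print(z,p,proj(D,p))
a=cv2.resize(S["pixels"][120:240,320:490],None,fx=4,fy=4,interpolation=cv2.INTER_CUBIC)[:, :400*2]
b=cv2.resize(D["pixels"][100:220,260:390],None,fx=4,fy=4,interpolation=cv2.INTER_CUBIC)
save("cropS",a[:480,:680]);save("cropD",b)
```

```text
pail [0.5677 0.1191 0.089 ] [0.0009117634236773331, 0.000911763423677386]
rail [0.5083 0.1122 0.0928] [0.0021019046424407975, 0.002101904642440804]
tray [ 0.423  -0.2212  0.0084] [0.0003702967418028754, 0.0003702967418028902]
beaker [0.5732 0.2344 0.0937] [0.002363343680787009, 0.0023633436807868613]
jar [ 0.5858 -0.0082  0.0944] [0.00048544694707920553, 0.00048544694707928576]
grip [0.4657 0.1273 0.1507] [0.00011853028983424006, 0.00011853028983419773]
orange [ 0.4201 -0.0683  0.0544] [0.003945168040011215, 0.0039451680400112476]
0.1 [0.4231 0.1548 0.1   ] [278.8921 155.5135]
0.13 [0.4508 0.1386 0.13  ] [287.9967 149.4768]
0.16 [0.4784 0.1224 0.16  ] [297.5657 143.1321]
0.19 [0.5061 0.1063 0.19  ] [307.6357 136.4553]
```

View pics/cropS.png

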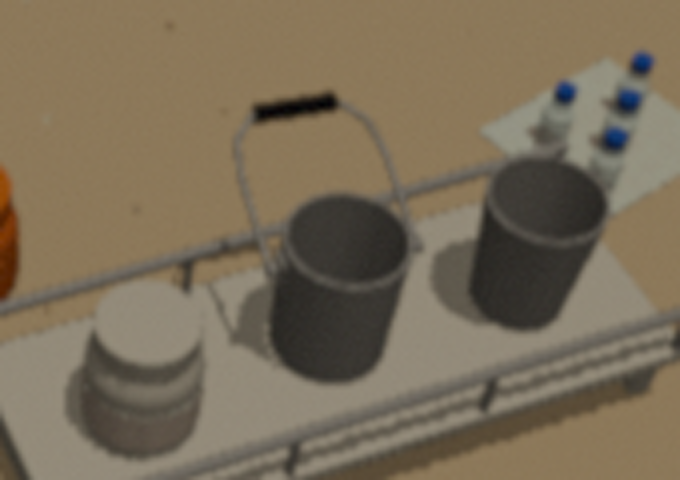

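View pics/cropD.png

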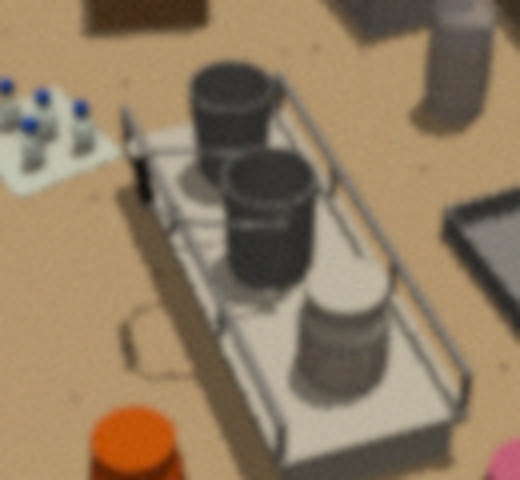

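The crops confirm it. The middle vessel is the one with the wire bail and black sleeve, at scene (394,147) and side (296,144). The loop on the table in the side view is only its shadow. The positions fit the given sizes: rail z is about 0.09, pail radius about 0.58 m, bail angle about 0.3. I'll hover above the sleeve and measure it with the wrist camera.

{"fn": "carry_out", "kwargs": {"commands": [[0.35,-1,0.2,-1.1],[0.7,-2,0.4,-2.2],[1.05,-3,0.6,-3.3],[1.4,-4,0.8,-4.4],[1.75,-5,0.8,-5.5],[2.1,-6,0.8,-6.6],[2.5,-7,0.8,-7.7],[2.9,-8,0.8,-8.8],[3.2,-9,0.8,-9.9],[3.5,-9.7,0.8,-11]], "claw": 0, "force": 25}}

```text
t: 2.55
eef_pos: [0.4711, 0.1197, 0.267]
ee_rot: [-3.141, 0.001, -1.61]
force: [-0.2, 0.2, 0.0]
width: 0.0878
gripper_force: 0.0
```

Run:
```python
from h import *
np.set_printoptions(precision=4,suppress=True)
s=arm.get_state(); print(s["t"],s["q"],s["eef_pos"],s["ee_rot"])
f=arm.grab_frame("wrist"); save("w1",f["pixels"])
for q in("bail_grip","pail_center","shelf_rail"):
    for m in arm.mark_of(f,q)[:2]: print(q,m["uv"],m["conf"],atz(f,m["uv"],.152),atz(f,m["uv"],.093))
print(proj(f,(.4725,.124,.152)))
```

```text
2.55 [ 0.6544  0.0157 -0.3258  0.0001 -1.2283 -0.6939] [0.4711 0.1197 0.267 ] [-3.1408  0.0006 -1.6102]
bail_grip [320.3, 202.2] 0.56 [0.4719 0.125  0.152 ] [0.4726 0.1428 0.093 ]
pail_center [230.9, 182.5] 0.56 [0.5508 0.1036 0.152 ] [0.5687 0.1166 0.093 ]
shelf_rail [292.6, 176.8] 0.83 [0.4955 0.1005 0.152 ] [0.5014 0.113  0.093 ]
[319.5476 201.1475]
```

View pics/w1.png

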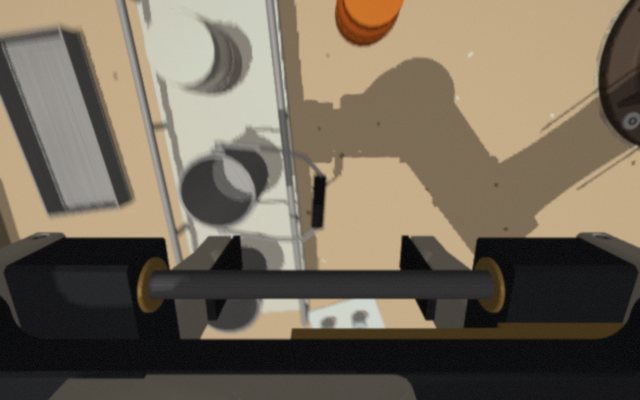

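The wrist view shows the sleeve upright between the fingers at (319,202), in front of the rail, with the pail at (220,190). The sleeve axis lies nearly at right angles to the closing line.

Run:
```python
from h import *
np.set_printoptions(precision=4,suppress=True)
f={n:arm.grab_frame(n) for n in("scene","side","wrist")}
m={"scene":[],"side":[],"wrist":[]}
for n in f:
    r=arm.regions_of(f[n],"bail")[:1]
    g=f[n]["pixels"].astype(int).sum(2)
    for q in("bail_grip","pail_center"):
        mm=arm.mark_of(f[n],q)[:1]; print(n,q,[(x["uv"],round(x["conf"],2)) for x in mm])
man={"scene":(393.75,146.75),"side":(296.2,143.7),"wrist":(319,202)}
print(tri([ray(f[n],man[n]) for n in man]), tri([ray(f[n],man[n]) for n in("scene","wrist")]))
for a in((320,177),(318,227)): print(atz(f["wrist"],a,.152))
for z in(.14,.15,.16): print(z,atz(f["scene"],(383.75,148),z),atz(f["scene"],(404.25,145.25),z))
```

```text
scene bail_grip [([393.8, 146.1], 0.81)]
scene pail_center [([406.1, 189.5], 0.84)]
side bail_grip [([293.5, 144.3], 0.51)]
side pail_center [([324.7, 155.9], 0.67)]
wrist bail_grip [([320.6, 199.8], 0.98)]
wrist pail_center [([232.0, 182.1], 0.94)]
(array([0.4743, 0.1269, 0.1539]), [0.0010603204135035238, 0.0014085966095304767, 0.001727403717466151]) (array([0.4727, 0.1278, 0.1507]), [0.0003095507751183443, 0.0003095507751183577])
[0.4709 0.104  0.152 ]
[0.4744 0.1513 0.152 ]
0.14 [0.4595 0.1095 0.14  ] [0.4659 0.1599 0.14  ]
0.15 [0.4687 0.1044 0.15  ] [0.4751 0.1541 0.15  ]
0.16 [0.4779 0.0993 0.16  ] [0.4842 0.1484 0.16  ]
```

Sleeve at (0.473, 0.127, 0.152), with the hinge line turned about -0.09 rad. I'll half-close the fingers so they clear the pail wall, then descend around the sleeve.

{"fn": "carry_out", "kwargs": {"commands": [[0.04,0.1,0,-0.5],[0.04,0.1,-0.2,-0.5],[0.04,0.1,-0.5,-0.5],[0.04,0.1,-0.9,-0.5],[0.04,0.1,-1.3,-0.5],[0.04,0.1,-1.7,-0.5],[0.04,0.1,-2.1,-0.5],[0.04,0.1,-2.4,-0.5],[0.04,0.1,-2.6,-0.5],[0.04,0.1,-2.68,-0.5]], "claw": 0.5}}

```text
t: 4.6
eef_pos: [0.4728, 0.1265, 0.132]
ee_rot: [3.141, -0.0, -1.658]
force: [-0.1, -0.2, 0.6]
width: 0.0438
gripper_force: 0.0
```

Run:
```python
from h import *
np.set_printoptions(precision=4,suppress=True)
f={n:arm.grab_frame(n) for n in("scene","side","wrist")}
a=cv2.resize(f["wrist"]["pixels"][130:400,170:470],None,fx=1.3,fy=1.3)
b=cv2.resize(f["scene"]["pixels"][90:240,320:470],(351,351),interpolation=cv2.INTER_CUBIC)
save("g1",np.hstack([a[:351],b]))
for n in f: print(n,[(x["uv"],round(x["conf"],2)) for x in arm.mark_of(f[n],"bail_grip")[:1]],proj(f[n],(.473,.127,.152)))
s=arm.get_state();print(s["t"],s["eef_pos"],s["ee_rot"],s["force"])
```

```text
scene [([392.6, 144.5], 0.4)] [393.4364 146.5233]
side [([294.1, 145.0], 0.41)] [295.5757 144.6765]
wrist [([321.8, 268.0], 0.74)] [321.2349 271.3231]
4.9 [0.4733 0.1269 0.1331] [-3.1407  0.0007 -1.658 ] [ 0.5051 -0.0404 -0.425 ]
```

View pics/g1.png

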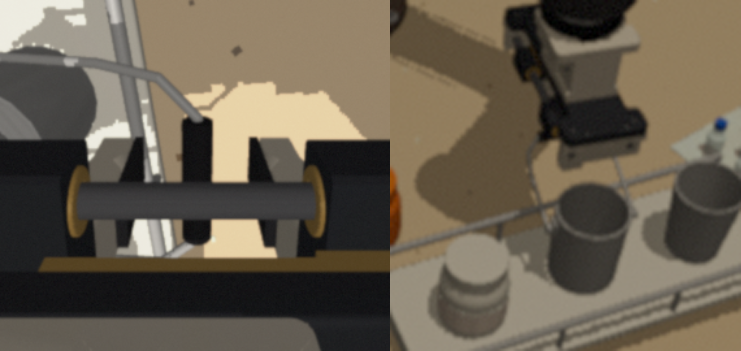

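The sleeve sits centred between the open pads (crop 197,180), so I'll close.

{"fn": "carry_out", "kwargs": {"commands": [[0,0,0,0],[0,0,0,0],[0,0,0,0],[0,0,0,0],[0,0,0,0],[0,0,0,0],[0,0,0,0],[0,0,0,0],[0,0,0,0],[0,0,0,0]], "claw": 1, "force": 25}}

```text
t: 6.15
eef_pos: [0.4728, 0.1266, 0.1325]
ee_rot: [3.141, -0.0, -1.658]
force: [-2.3, 0.5, 0.3]
width: 0.011
gripper_force: 25.0
```

{"fn": "carry_out", "kwargs": {"commands": [[0.025,0,0.076,0],[0.053,-0.005,0.151,0],[0.084,-0.008,0.225,0],[0.118,-0.01,0.297,0],[0.155,-0.014,0.368,0],[0.195,-0.018,0.437,0],[0.238,-0.021,0.505,0],[0.283,-0.025,0.571,0],[0.331,-0.03,0.635,0],[0.38,-0.034,0.697,0]]}}

```text
t: 7.4
eef_pos: [0.4921, 0.1249, 0.1676]
ee_rot: [-3.142, 0.0, -1.658]
force: [-0.5, 0.5, 0.8]
width: 0.011
gripper_force: 25.0
```

Run:
```python
from h import *
np.set_printoptions(precision=4,suppress=True)
f={n:arm.grab_frame(n) for n in("scene","side")}
b=[cv2.resize(f[n]["pixels"][r:r+120,c:c+120],(400,400),interpolation=cv2.INTER_CUBIC) for n,r,c in(("scene",110,335),("side",90,265))]
save("g2",np.hstack(b))
for n in f: print(n,[(x["uv"],round(x["conf"],2)) for q in("pail_center","bail_grip") for x in arm.mark_of(f[n],q)[:1]])
s=arm.get_state();print(s["t"],s["eef_pos"],s["force"],s["moment"])
```

```text
scene [([405.2, 191.3], 0.86), ([394.1, 141.3], 0.55)]
side [([327.7, 155.3], 0.86), ([302.3, 135.2], 0.56)]
7.7 [0.4917 0.1249 0.1674] [-3.399   1.0705  2.6388] [ 0.1767  1.0182 -0.0217]
```

View pics/g2.png

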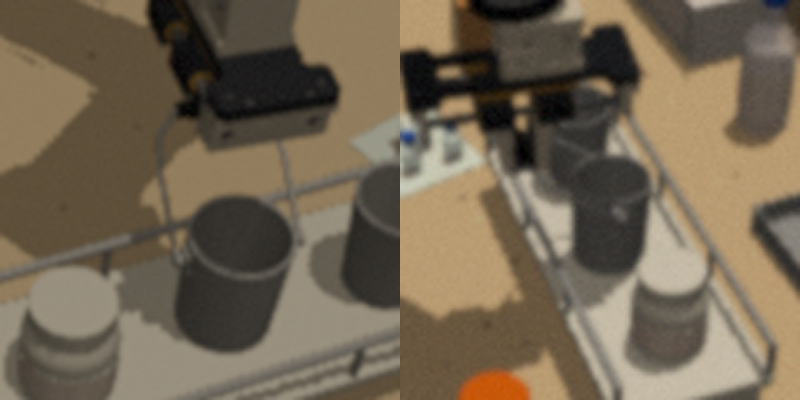

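The bail is rising and the pail still stands in place, seen at scene crop (235,270) and side crop (610,215). I'll continue the arc.

{"fn": "carry_out", "kwargs": {"commands": [[0.08,-0.007,0.089,0],[0.165,-0.015,0.174,0],[0.255,-0.023,0.253,0],[0.35,-0.031,0.327,0],[0.449,-0.04,0.395,0],[0.552,-0.05,0.456,0],[0.658,-0.06,0.512,0],[0.768,-0.07,0.561,0],[0.88,-0.08,0.603,0],[0.995,-0.09,0.639,0]]}}

```text
t: 8.95
eef_pos: [0.5422, 0.1205, 0.1998]
ee_rot: [-3.141, 0.0, -1.658]
force: [-2.3, -0.8, 4.4]
width: 0.0112
gripper_force: 25.0
```

{"fn": "carry_out", "kwargs": {"commands": [[0.07,-0.006,0.03,0],[0.14,-0.012,0.05,0],[0.2,-0.018,0.065,0],[0.27,-0.024,0.08,0],[0.33,-0.03,0.09,0],[0.39,-0.035,0.095,0],[0.45,-0.04,0.1,0],[0.5,-0.045,0.102,0],[0.535,-0.048,0.105,0],[0.535,-0.048,0.105,0]]}}

```text
t: 10.2
eef_pos: [0.5685, 0.118, 0.2045]
ee_rot: [3.141, -0.0, -1.658]
force: [-0.4, -0.1, 1.9]
width: 0.0109
gripper_force: 25.0
```

Run:
```python
from h import *
np.set_printoptions(precision=4,suppress=True)
f={n:arm.grab_frame(n) for n in("scene","side")}
b=[cv2.resize(f[n]["pixels"][r:r+120,c:c+120],(400,400),interpolation=cv2.INTER_CUBIC) for n,r,c in(("scene",110,335),("side",90,265))]
save("g3",np.hstack(b))
m={}
for n in f:
    m[n]=arm.mark_of(f[n],"pail_center")[0]; print(n,m[n])
print(tri([ray(f[n],m[n]["uv"]) for n in f]))
s=arm.get_state();print(s["t"],s["eef_pos"],s["force"],s["moment"])
# tray orientation
for n in f:
    r=arm.regions_of(f[n],"tray_spot"); print(n,len(r),[(x["uv"],x["conf"]) for x in arm.mark_of(f[n],"tray_spot")[:1]])
# tray corners by bright mask around
print([atz(f["scene"],uv,.035) for uv in((165,187),(267,170),(289,211),(186,257))])
```

```text
scene {'uv': [411.8, 198.6], 'conf': 0.6}
side {'uv': [334.2, 152.5], 'conf': 0.58}
(array([0.593 , 0.1254, 0.0951]), [0.0028358306187773624, 0.0028358306187773524])
10.4 [0.5683 0.118  0.2045] [-0.3525 -0.0047  0.3753] [0.0597 0.2107 0.0282]
scene 2 [([249.5, 203.3], 0.61)]
side 1 [([314.4, 270.8], 0.94)]
[array([ 0.322 , -0.4141,  0.035 ]), array([ 0.3442, -0.1576,  0.035 ]), array([ 0.492, -0.139,  0.035]), array([ 0.5458, -0.3896,  0.035 ])]
```

View pics/g3.png

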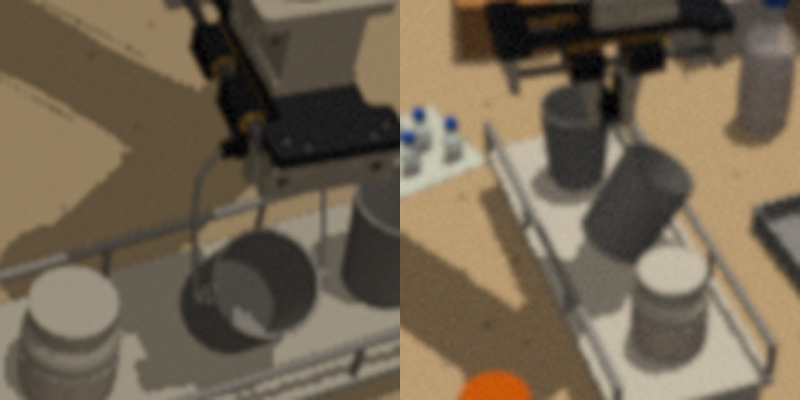

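The side crop shows the pail leaning back about 30° at (640,205): pushing along the wire tipped it, so my arc was too tight. I'll go back along the arc slowly so the pail settles upright before redoing it.

{"fn": "carry_out", "kwargs": {"commands": [[-0.05,0.005,0,0],[-0.1,0.01,-0.005,0],[-0.15,0.014,-0.01,0],[-0.2,0.018,-0.015,0],[-0.25,0.023,-0.02,0],[-0.3,0.027,-0.03,0],[-0.36,0.032,-0.04,0],[-0.42,0.038,-0.055,0],[-0.48,0.043,-0.07,0],[-0.535,0.048,-0.085,0]]}}

```text
t: 11.85
eef_pos: [0.5414, 0.1205, 0.2003]
ee_rot: [3.142, 0.0, -1.658]
force: [-0.7, 0.5, 1.4]
width: 0.011
gripper_force: 25.0
```

Run:
```python
from h import *
np.set_printoptions(precision=4,suppress=True)
f={n:arm.grab_frame(n) for n in("scene","side")}
b=[cv2.resize(f[n]["pixels"][r:r+120,c:c+120],(400,400),interpolation=cv2.INTER_CUBIC) for n,r,c in(("scene",110,335),("side",90,265))]
save("g4",np.hstack(b))
s=arm.get_state();print(s["t"],s["eef_pos"],s["force"],s["moment"])
```

```text
11.95 [0.5413 0.1205 0.2004] [-1.1316 -0.0794  1.5335] [0.1084 0.354  0.034 ]
```

View pics/g4.png

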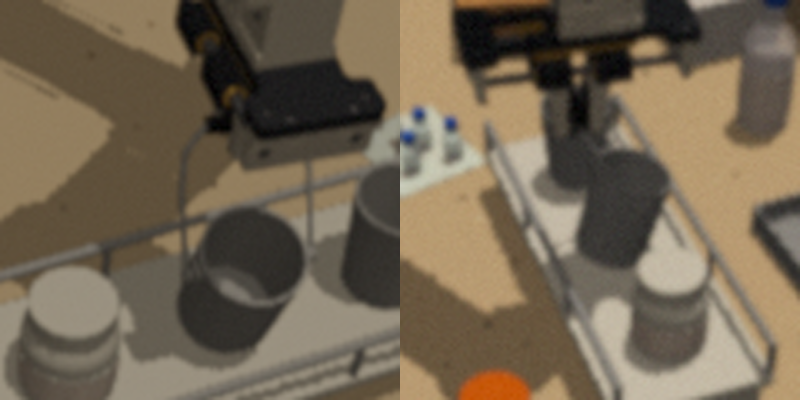

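The lean has dropped to about 12° (side crop 625,205), so the sleeve is only a few millimetres too low. I'll raise slowly until the wire goes from pushing to slight tension.

{"fn": "carry_out", "kwargs": {"commands": [[0,0,0.01,0],[0,0,0.02,0],[0,0,0.03,0],[0,0,0.04,0],[0,0,0.05,0],[0,0,0.06,0],[0,0,0.06,0],[0,0,0.06,0],[0,0,0.06,0],[0,0,0.06,0]]}}

```text
t: 13.2
eef_pos: [0.5416, 0.1204, 0.2031]
ee_rot: [3.141, -0.0, -1.658]
force: [0.5, -0.4, -3.1]
width: 0.0115
gripper_force: 25.0
```

```bash
cat > tilt.py <<'E'
from h import *
np.set_printoptions(precision=4,suppress=True)
fs=[arm.get_state()]
f={}
for n in("scene","side"):
    f[n]=arm.grab_frame(n); fs.append(arm.get_state())
s=fs[-1];print(s["t"],s["eef_pos"],"F",np.mean([x["force"] for x in fs],0),"w",s["width"])
m={n:arm.mark_of(f[n],"pail_center")[:1] for n in f}
if all(m.values()): print(tri([ray(f[n],m[n][0]["uv"]) for n in f]))
th=np.linspace(0,2*np.pi,90); zz=np.linspace(-.045,.045,10)
P=np.array([[.0355*np.cos(t),.0355*np.sin(t),z] for t in th for z in zz])
for n in f:
    r=[x for x in arm.regions_of(f[n],"pail_center")]
    if not r: continue
    k=r[0]["pixels"].astype(np.uint8); ys,xs=np.nonzero(k)
    # principal axis
    c=np.array([xs.mean(),ys.mean()]); 
    def sil(p,tilt):
        M=R.from_euler('y',tilt).as_matrix(); im=np.zeros((400,640),np.uint8)
        q=np.array([proj(f[n],M@v+p) for v in P]).astype(np.float32)
        cv2.fillConvexPoly(im,cv2.convexHull(q).astype(np.int32),1); return im
    best=[]
    for t in np.radians(np.arange(-25,46,5)):
        p=np.array([.57,.118,.093])
        for _ in range(2): # shift in x,y so centroid matches
            im=sil(p,t); yy,xx=np.nonzero(im); cc=np.array([xx.mean(),yy.mean()])
            a=proj(f[n],p); p=atz(f[n],a+(c-cc),p[2])
        im=sil(p,t); best.append((round((im&k).sum()/(im|k).sum(),3),round(np.degrees(t)),np.round(p,3)))
    best.sort(key=lambda b:-b[0]); print(n,round(r[0]["conf"],2),len(xs),best[:4])
E
python3 tilt.py
```

```text
13.3 [0.5415 0.1204 0.2031] F [ 0.4811 -0.2841 -3.5291] w 0.01122001121817189
(array([0.5604, 0.1229, 0.0897]), [0.003004952790059279, 0.0030049527900591604])
scene 0.97 1532 [(np.float64(0.816), -5, array([0.558, 0.124, 0.093])), (np.float64(0.816), 5, array([0.558, 0.124, 0.093])), (np.float64(0.814), 0, array([0.558, 0.124, 0.093])), (np.float64(0.812), -10, array([0.558, 0.124, 0.093]))]
side 0.55 783 [(np.float64(0.822), 0, array([0.571, 0.128, 0.093])), (np.float64(0.82), -5, array([0.571, 0.127, 0.093])), (np.float64(0.802), 5, array([0.57 , 0.128, 0.093])), (np.float64(0.78), -10, array([0.571, 0.127, 0.093]))]
```

The tension is now about 3.5 N with the pail upright and standing near x = 0.558. I'll finish raising the bail the last 16 mm while keeping this slight tension.

{"fn": "carry_out", "kwargs": {"commands": [[0.04,-0.004,0.003,0],[0.08,-0.007,0.007,0],[0.12,-0.01,0.01,0],[0.16,-0.014,0.013,0],[0.2,-0.018,0.015,0],[0.24,-0.02,0.017,0],[0.28,-0.024,0.019,0],[0.32,-0.028,0.02,0],[0.32,-0.028,0.02,0],[0.32,-0.028,0.02,0]]}}

```text
t: 14.75
eef_pos: [0.5591, 0.119, 0.2061]
ee_rot: [-3.138, 0.001, -1.658]
force: [-0.6, -2.3, 9.0]
width: 0.0114
gripper_force: 25.0
```

```bash
python3 tilt.py
```

```text
14.85 [0.559  0.119  0.2061] F [-0.3686 -1.7329  8.5484] w 0.010769128024769465
(array([0.5669, 0.122 , 0.0922]), [0.0005268766594524964, 0.0005268766594524764])
scene 0.69 1632 [(np.float64(0.746), -15, array([0.553, 0.127, 0.093])), (np.float64(0.744), -5, array([0.553, 0.126, 0.093])), (np.float64(0.74), -10, array([0.553, 0.127, 0.093])), (np.float64(0.735), 0, array([0.553, 0.126, 0.093]))]
side 0.75 871 [(np.float64(0.792), 0, array([0.573, 0.132, 0.093])), (np.float64(0.78), 5, array([0.572, 0.132, 0.093])), (np.float64(0.773), -5, array([0.572, 0.132, 0.093])), (np.float64(0.747), 10, array([0.572, 0.132, 0.093]))]
```

{"fn": "carry_out", "kwargs": {"commands": [[0,0,0.01,0],[0,0,0.02,0],[0,0,0.03,0],[0,0,0.04,0],[0,0,0.04,0],[0,0,0.04,0],[0,0,0.04,0],[0,0,0.04,0],[0,0,0.04,0],[0,0,0.04,0]]}}

```text
t: 16.3
eef_pos: [0.5575, 0.1191, 0.2062]
ee_rot: [3.141, -0.0, -1.658]
force: [0.2, -0.9, -0.7]
width: 0.0112
gripper_force: 25.0
```

```bash
python3 tilt.py
python3 - <<'E'
from h import *
f=arm.grab_frame("scene");g=arm.grab_frame("side")
b=[cv2.resize(x["pixels"][r:r+120,c:c+120],(400,400),interpolation=cv2.INTER_CUBIC) for x,r,c in((f,110,335),(g,90,265))]
save("g5",np.hstack(b))
E
```

```text
16.4 [0.5575 0.119  0.2062] F [-0.0606 -0.1518 -0.7562] w 0.011096104251632818
(array([0.564 , 0.1207, 0.094 ]), [0.001979715588201559, 0.001979715588201596])
scene 0.68 1465 [(np.float64(0.796), -5, array([0.557, 0.125, 0.093])), (np.float64(0.792), 0, array([0.557, 0.124, 0.093])), (np.float64(0.792), 5, array([0.557, 0.124, 0.093])), (np.float64(0.789), -15, array([0.556, 0.125, 0.093]))]
side 0.59 821 [(np.float64(0.875), 0, array([0.569, 0.124, 0.093])), (np.float64(0.846), 5, array([0.569, 0.124, 0.093])), (np.float64(0.825), -5, array([0.57 , 0.123, 0.093])), (np.float64(0.817), 10, array([0.569, 0.123, 0.093]))]
```

View pics/g5.png

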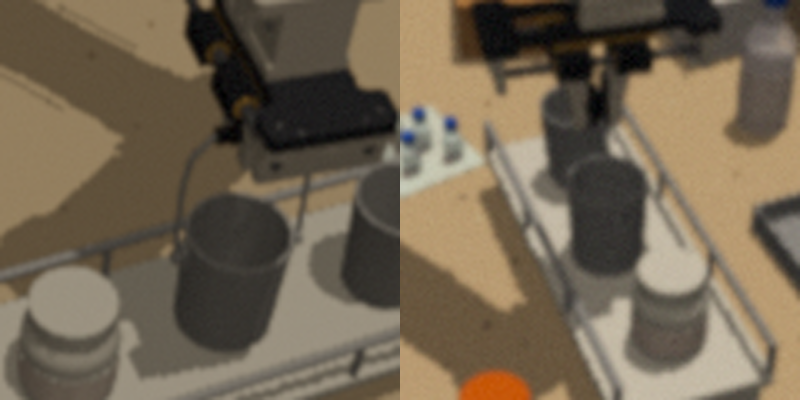

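The last picture shows the pail standing upright at scene crop (235,270) and side crop (607,215), with the bail nearly upright and about zero wire force. I'll finish the last few mm, then lift straight up smoothly.

{"fn": "carry_out", "kwargs": {"commands": [[0.03,0,0.005,0],[0.06,0,0.01,0],[0.1,0,0.015,0],[0.1,0,0.015,0],[0.1,0,0.02,0],[0.1,0,0.02,0],[0.1,0,0.03,0],[0.1,0,0.05,0],[0.1,0,0.08,0],[0.1,0,0.12,0]], "force": 40}}

```text
t: 17.95
eef_pos: [0.5627, 0.1191, 0.2125]
ee_rot: [-3.142, 0.0, -1.658]
force: [0.2, -0.2, -4.5]
width: 0.0108
gripper_force: 40.0
```

```bash
python3 tilt.py
```

```text
18.05 [0.5629 0.1191 0.2127] F [ 0.2249 -0.3672 -3.8456] w 0.01083626400113851
(array([0.5614, 0.1158, 0.1096]), [0.0005202795809451324, 0.0005202795809452002])
scene 0.71 1593 [(np.float64(0.797), -5, array([0.546, 0.128, 0.093])), (np.float64(0.797), 0, array([0.547, 0.127, 0.093])), (np.float64(0.787), -10, array([0.546, 0.127, 0.093])), (np.float64(0.785), 5, array([0.547, 0.127, 0.093]))]
side 0.76 810 [(np.float64(0.848), 0, array([0.569, 0.134, 0.093])), (np.float64(0.843), 5, array([0.569, 0.134, 0.093])), (np.float64(0.811), 10, array([0.568, 0.135, 0.093])), (np.float64(0.801), -5, array([0.569, 0.134, 0.093]))]
```

It now hangs upright carrying its full weight. I'll lift 95 mm straight up.

{"fn": "carry_out", "kwargs": {"commands": [[0,0,0.08,0],[0,0,0.2,0],[0,0,0.36,0],[0,0,0.54,0],[0,0,0.72,0],[0,0,0.9,0],[0,0,1.08,0],[0,0,1.24,0],[0,0,1.36,0],[0,0,1.4,0]]}}

```text
t: 19.5
eef_pos: [0.5628, 0.1191, 0.2828]
ee_rot: [-3.141, 0.0, -1.658]
force: [-0.9, -0.3, -4.2]
width: 0.0107
gripper_force: 40.0
```

{"fn": "carry_out", "kwargs": {"commands": [[0,0,0.03,0],[-0.03,0,0.1,0],[-0.1,0,0.2,0],[-0.22,0,0.3,0],[-0.4,0,0.4,0],[-0.6,0,0.45,0],[-0.82,0,0.5,0],[-1.04,0,0.5,0],[-1.26,0,0.5,0],[-1.46,0,0.5,0]]}}

```text
t: 20.75
eef_pos: [0.4888, 0.119, 0.3073]
ee_rot: [3.141, -0.0, -1.658]
force: [0.3, -0.1, -3.6]
width: 0.0106
gripper_force: 40.0
```

Run:
```python
from h import *
np.set_printoptions(precision=4,suppress=True)
f={n:arm.grab_frame(n) for n in("scene","side")}
for q in("pail_center","tray_spot"):
    m={n:arm.mark_of(f[n],q)[:1] for n in f}; print(q,m)
    if all(m.values()): print(tri([ray(f[n],m[n][0]["uv"]) for n in f]))
s=arm.get_state();print(s["t"],s["eef_pos"],s["force"])
# tray outline: fit min-area rect on region around the tray from side view
for n,box in(("scene",(165,160,300,265)),("side",(262,232,390,355))):
    g=cv2.cvtColor(f[n]["pixels"],cv2.COLOR_RGB2HSV); k=((g[...,1]<55)&(g[...,2]>70)).astype(np.uint8)
    z=np.zeros_like(k);x0,y0,x1,y1=box;z[y0:y1,x0:x1]=k[y0:y1,x0:x1]
    z=cv2.morphologyEx(z,cv2.MORPH_CLOSE,np.ones((7,7)))
    c=max(cv2.findContours(z,cv2.RETR_EXTERNAL,cv2.CHAIN_APPROX_NONE)[0],key=cv2.contourArea)
    w=np.array([atz(f[n],p[0],.02)[:2] for p in c],np.float32); print(n,cv2.minAreaRect(w))
```

```text
pail_center {'scene': [{'uv': [397.0, 136.2], 'conf': 0.62}], 'side': [{'uv': [300.8, 132.4], 'conf': 0.6}]}
(array([0.4894, 0.1215, 0.1988]), [0.0013796780384725158, 0.0013796780384724352])
tray_spot {'scene': [{'uv': [250.4, 205.8], 'conf': 0.75}], 'side': [{'uv': [313.5, 272.8], 'conf': 0.98}]}
(array([ 0.4233, -0.2225,  0.005 ]), [0.0004930881910106662, 0.0004930881910107176])
21.05 [0.4899 0.1191 0.3073] [ 0.7843 -0.5095 -2.9915]
scene ((0.42980942130088806, -0.2821821868419647), (0.22553320229053497, 0.2631794810295105), 7.679017066955566)
side ((0.43390125036239624, -0.2810359597206116), (0.20444689691066742, 0.27220824360847473), 7.616331100463867)
```

Pail over the rail, hanging upright with its underside at about 0.154. The tray spot is (0.423, -0.222) and the tray yaw about +7.6°. I'll carry it across above the orange jar, turning 2.1 units.

{"fn": "carry_out", "kwargs": {"commands": [[-0.05,-0.03,0,0.1],[-0.13,-0.12,0,0.2],[-0.22,-0.28,0,0.3],[-0.32,-0.5,0,0.4],[-0.42,-0.8,0,0.5],[-0.5,-1.15,0,0.6],[-0.6,-1.5,0,0.7],[-0.7,-1.9,0,0.8],[-0.8,-2.3,0,0.9],[-0.9,-2.7,0,1.0]]}}

```text
t: 22.3
eef_pos: [0.444, -0.0173, 0.3075]
ee_rot: [-3.141, 0.0, -1.553]
force: [0.7, 0.5, -3.7]
width: 0.011
gripper_force: 40.0
```

{"fn": "carry_out", "kwargs": {"commands": [[-0.1,-0.4,0,0.1],[-0.2,-0.8,0,0.2],[-0.28,-1.2,0,0.3],[-0.34,-1.6,0,0.4],[-0.38,-2.0,0,0.5],[-0.42,-2.4,0,0.6],[-0.43,-2.75,0,0.7],[-0.43,-3.05,0,0.8],[-0.43,-3.3,0,0.9],[-0.43,-3.5,0,1.0]]}}

```text
t: 23.55
eef_pos: [0.4225, -0.1919, 0.3075]
ee_rot: [-3.141, -0.0, -1.449]
force: [-0.1, 0.2, -4.5]
width: 0.011
gripper_force: 40.0
```

{"fn": "carry_out", "kwargs": {"commands": [[0,-0.16,0,0.05],[0,-0.28,-0.02,0.1],[0,-0.38,-0.1,0.1],[0,-0.46,-0.22,0.1],[0,-0.53,-0.36,0.1],[0,-0.58,-0.5,0.1],[0,-0.61,-0.64,0.1],[0,-0.61,-0.78,0.1],[0,-0.61,-0.9,0.1],[0,-0.61,-1.0,0.1]]}}

```text
t: 24.8
eef_pos: [0.4231, -0.2214, 0.257]
ee_rot: [3.141, 0.0, -1.438]
force: [-0.6, 0.2, -3.8]
width: 0.0109
gripper_force: 40.0
```

```bash
cat > chk.py <<'E'
from h import *
np.set_printoptions(precision=4,suppress=True)
f={n:arm.grab_frame(n) for n in("scene","side")}
for q in("pail_center","bail_grip","tray_spot"):
    m={n:arm.mark_of(f[n],q)[:1] for n in f}
    if all(m.values()): print(q,*tri([ray(f[n],m[n][0]["uv"]) for n in f]),[m[n][0]["conf"] for n in m])
    else: print(q,m)
s=arm.get_state();print(s["t"],s["eef_pos"],s["ee_rot"][2],s["force"],s["width"])
E
python3 chk.py
```

```text
pail_center [ 0.4201 -0.2211  0.1441] [0.0009002038191169386, 0.0009002038191169969] [0.93, 0.87]
bail_grip {'scene': [], 'side': [{'uv': [310.3, 202.9], 'conf': 0.41}]}
tray_spot [ 0.423  -0.2204  0.0054] [0.0025540383504496686, 0.0025540383504497398] [0.62, 0.56]
25.2 [ 0.4233 -0.2215  0.2576] -1.4381567347975386 [ 0.1706 -0.3775 -4.0984] 0.01093851679249066
```

{"fn": "carry_out", "kwargs": {"commands": [[0,0,-0.2,0],[0,0,-0.42,0],[0,0,-0.65,0],[0,0,-0.88,0],[0,0,-1.1,0],[0,0,-1.3,0],[0,0,-1.46,0],[0,0,-1.58,0],[0,0,-1.66,0],[0,0,-1.7,0]]}}

```text
t: 26.45
eef_pos: [0.4232, -0.2215, 0.1723]
ee_rot: [-3.141, -0.0, -1.438]
force: [0.0, 0.3, -2.9]
width: 0.0106
gripper_force: 40.0
```

{"fn": "carry_out", "kwargs": {"commands": [[0,0,-0.02,0],[0,0,-0.04,0],[0,0,-0.06,0],[0,0,-0.08,0],[0,0,-0.1,0],[0,0,-0.11,0],[0,0,-0.12,0],[0,0,-0.13,0],[0,0,-0.14,0],[0,0,-0.14,0]]}}

```text
t: 27.7
eef_pos: [0.4231, -0.2214, 0.1653]
ee_rot: [3.141, 0.0, -1.438]
force: [0.7, 0.0, -4.2]
width: 0.0111
gripper_force: 40.0
```

```bash
python3 chk.py
```

```text
pail_center [ 0.4212 -0.2236  0.0558] [0.0028964256716489762, 0.0028964256716490803] [0.7, 0.87]
bail_grip [ 0.4544 -0.2894  0.178 ] [0.0696728793195157, 0.06967287931951564] [0.38, 0.52]
tray_spot [ 0.4321 -0.0019 -0.1919] [0.08547744072521264, 0.08547744072521268] [0.62, 0.64]
28.1 [ 0.4232 -0.2214  0.1654] -1.4381325536313327 [-0.3793  0.3474 -4.147 ] 0.010708208025915598
```

Still hanging. I'll ease down in 1 mm steps.

{"fn": "carry_out", "kwargs": {"commands": [[0,0,-0.01,0],[0,0,-0.015,0],[0,0,-0.02,0],[0,0,-0.025,0],[0,0,-0.03,0],[0,0,-0.03,0],[0,0,-0.03,0],[0,0,-0.03,0],[0,0,-0.03,0],[0,0,-0.03,0]]}}

```text
t: 29.35
eef_pos: [0.4232, -0.2214, 0.1639]
ee_rot: [3.142, -0.0, -1.438]
force: [-0.1, -0.4, -3.7]
width: 0.0108
gripper_force: 40.0
```

{"fn": "carry_out", "kwargs": {"commands": [[0,0,-0.005,0],[0,0,-0.01,0],[0,0,-0.015,0],[0,0,-0.02,0],[0,0,-0.02,0],[0,0,-0.02,0],[0,0,-0.02,0],[0,0,-0.02,0],[0,0,-0.02,0],[0,0,-0.02,0]]}}

```text
t: 30.6
eef_pos: [0.4232, -0.2214, 0.1629]
ee_rot: [3.142, -0.0, -1.438]
force: [0.5, -0.1, -2.8]
width: 0.0105
gripper_force: 40.0
```

Contact is starting, since the load has dropped from 4.1 to 2.8 N.

{"fn": "carry_out", "kwargs": {"commands": [[0,0,-0.004,0],[0,0,-0.008,0],[0,0,-0.012,0],[0,0,-0.016,0],[0,0,-0.016,0],[0,0,-0.016,0],[0,0,-0.016,0],[0,0,-0.016,0],[0,0,-0.016,0],[0,0,-0.016,0]]}}

```text
t: 31.85
eef_pos: [0.4231, -0.2214, 0.1621]
ee_rot: [3.142, -0.0, -1.438]
force: [0.9, 0.0, -3.4]
width: 0.011
gripper_force: 40.0
```

```bash
python3 chk.py
```

```text
pail_center [ 0.4189 -0.2164  0.0526] [0.002545936793027883, 0.0025459367930278287] [0.74, 0.93]
bail_grip [ 0.4762 -0.2735  0.1361] [0.09101834563235316, 0.09101834563235309] [0.74, 0.42]
tray_spot {'scene': [{'uv': [250.3, 204.0], 'conf': 0.7}], 'side': []}
32.25 [ 0.4232 -0.2215  0.162 ] -1.4381914080637754 [-0.8341 -0.8914 -3.919 ] 0.01099805557955076
```

{"fn": "carry_out", "kwargs": {"commands": [[0,0,-0.006,0],[0,0,-0.012,0],[0,0,-0.018,0],[0,0,-0.024,0],[0,0,-0.03,0],[0,0,-0.03,0],[0,0,-0.03,0],[0,0,-0.03,0],[0,0,-0.03,0],[0,0,-0.03,0]]}}

```text
t: 33.5
eef_pos: [0.4242, -0.2216, 0.1615]
ee_rot: [-3.139, -0.001, -1.438]
force: [0.6, 1.4, 6.3]
width: 0.0109
gripper_force: 40.0
```

Run:
```python
from h import *
F=[]
for i in range(4): arm.grab_frame("side"); F.append(arm.get_state()["force"])
print(np.mean(F,0),arm.get_state()["eef_pos"])
```

```text
[-0.50822794  1.37667067  6.15559492] [ 0.42417545 -0.22162272  0.16153185]
```

Down, with 6 N of compression. I'll back up about 1.2 mm to relieve it, then open.

{"fn": "carry_out", "kwargs": {"commands": [[0,0,0.005,0],[0,0,0.01,0],[0,0,0.015,0],[0,0,0.02,0],[0,0,0.024,0],[0,0,0.024,0],[0,0,0.024,0],[0,0,0.024,0],[0,0,0.024,0],[0,0,0.024,0]]}}

```text
t: 34.95
eef_pos: [0.423, -0.2214, 0.1616]
ee_rot: [3.141, 0.0, -1.438]
force: [0.7, -0.1, 0.7]
width: 0.0108
gripper_force: 40.0
```

```bash
python3 - <<'E'
from h import *
F=[]
for i in range(4): arm.grab_frame("side"); F.append(arm.get_state()["force"])
print(np.mean(F,0),arm.get_state()["eef_pos"])
E
python3 tilt.py
```

```text
[-0.21932587 -0.73927423  1.31097065] [ 0.42299708 -0.22140758  0.16166144]
35.25 [ 0.423  -0.2214  0.1617] F [-0.6932 -1.2054  1.5221] w 0.011108702590526806
(array([ 0.4249, -0.2212,  0.0567]), [0.002713920230553543, 0.0027139202305535137])
scene 0.87 1347 [(np.float64(0.866), 15, array([ 0.454, -0.224,  0.093])), (np.float64(0.855), 20, array([ 0.454, -0.224,  0.093])), (np.float64(0.854), 10, array([ 0.453, -0.224,  0.093])), (np.float64(0.846), 5, array([ 0.453, -0.224,  0.093]))]
side 0.76 1160 [(np.float64(0.883), 0, array([ 0.416, -0.246,  0.093])), (np.float64(0.859), 5, array([ 0.415, -0.246,  0.093])), (np.float64(0.855), -5, array([ 0.416, -0.246,  0.093])), (np.float64(0.821), 10, array([ 0.415, -0.246,  0.093]))]
```

Standing upright and nearly unloaded, so I'll release and rise straight up.

{"fn": "carry_out", "kwargs": {"commands": [[0,0,0,0],[0,0,0,0],[0,0,0,0],[0,0,0,0],[0,0,0,0],[0,0,0,0],[0,0,0,0],[0,0,0,0],[0,0,0,0],[0,0,0,0]], "claw": 0.5}}

```text
t: 36.7
eef_pos: [0.4232, -0.2214, 0.1618]
ee_rot: [-3.142, 0.0, -1.438]
force: [-0.0, 0.1, -1.4]
width: 0.0439
gripper_force: 0.0
```

{"fn": "carry_out", "kwargs": {"commands": [[0,0,0.05,0],[0,0,0.15,0],[0,0,0.3,0],[0,0,0.5,0],[0,0,0.75,0],[0,0,1.0,0],[0,0,1.3,0],[0,0,1.6,0],[0,0,1.9,0],[0,0,2.0,0]]}}

```text
t: 37.95
eef_pos: [0.4236, -0.2215, 0.2631]
ee_rot: [-3.14, -0.001, -1.438]
force: [-0.7, -0.6, -0.8]
width: 0.0436
gripper_force: 0.0
```

```bash
python3 chk.py
python3 - <<'E'
from h import *
f={n:arm.grab_frame(n) for n in("scene","side")}
for q in("beaker_center","jar_center","pills0_center"):
    for n in f: print(q,n,[(x["uv"],round(x["conf"],2)) for x in arm.mark_of(f[n],q)[:4]])
th=np.linspace(0,2*np.pi,60);sp={}
for n in f:
    k=arm.regions_of(f[n],"pail_center")[0]["pixels"].astype(np.uint8)
    k=cv2.morphologyEx(k,cv2.MORPH_OPEN,np.ones((5,5)))
    out=[]
    for a in range(-10,11,5):
      for b in range(-10,11,5):
        M=R.from_euler('xy',[a,b],degrees=True).as_matrix()
        q=np.array([proj(f[n],M@[.036*np.cos(t),.036*np.sin(t),z]+np.array([.423,-.2214,.05])) for t in th for z in(-.045,.045)],np.float32)
        im=np.zeros_like(k);cv2.fillConvexPoly(im,cv2.convexHull(q).astype(np.int32),1);out.append((round((im&k).sum()/(im|k).sum(),3),a,b))
    print(n,sorted(out)[::-1][:3])
E
```

```text
pail_center [ 0.4213 -0.2194  0.0529] [0.0019875504785418882, 0.001987550478541991] [0.82, 0.93]
bail_grip [ 0.4222 -0.2255  0.1818] [0.0008257882535148756, 0.0008257882535148998] [0.57, 0.49]
tray_spot [ 0.4257 -0.2283  0.0125] [0.0011529794634398173, 0.0011529794634397672] [0.68, 0.97]
38.35 [ 0.4229 -0.2214  0.2613] -1.4382098975509061 [ 0.0797 -0.1419 -0.5249] 0.04413753125412255
beaker_center scene [([453.0, 185.2], 0.73)]
beaker_center side [([310.4, 230.4], 0.27)]
jar_center scene [([354.6, 210.2], 0.89), ([295.8, 271.1], 0.8), ([306.4, 177.5], 0.73)]
jar_center side [([296.0, 218.6], 0.86), ([345.4, 179.0], 0.77), ([386.4, 226.2], 0.77)]
pills0_center scene []
pills0_center side [([315.3, 310.5], 0.59)]
scene [(np.float64(0.824), 0, 5), (np.float64(0.823), 5, 0), (np.float64(0.823), 0, 0)]
side [(np.float64(0.901), 5, 0), (np.float64(0.895), 0, 0), (np.float64(0.885), 5, -5)]
```

The pail stands upright at the tray spot, the sleeve is upright and free at z of about 0.18, the shelf jar, the beaker and the one pill jar detected match their earlier pixels, and the gripper is clear. I'll hand it in.

```bash
python3 -c "
from station import arm
print(arm.job_done())"
```

```text
the job is handed in; nothing more can be done
None
```

I handed the job in at about 38 s: the pail stands upright and released in the empty compartment, carried there by its raised bail, but my first attempt at raising the bail tipped it back about 30° on the shelf before I set it upright again, which may count against it.

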